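# Set the ribbon nozzle of a pastry filler to its mark

### The job

First move the jar that stands in the way of the filler's clear guard door onto the middle of the round white cake board, upright and let go, then swing the guard door wide open by its handle, until it stands about square to the front or further. Then turn the flat steel nozzle on its slanted outlet until the small lug at its foot points straight at the raised dark mark on the white ring around it, and leave the door open. Keep the jar upright and clear of the door, do not turn the ring, and leave the other things where they are.

Things in the scene. Friction and masses are not known exactly. Their poses are not given: they have to be found in the camera images.
- filler: fixed pastry filler: steel base 300 (x) x 240 (y) x 50 mm high; origin at the centre of its underside, front (guard door) at its -x. Clear guard side walls at y = +-105 mm, x = -135 to 35, top at z = 200 mm, open above. Motor housing x = 55 to 145, 110 mm high. Round outlet: face centre at (-35, 0, 95) mm, leaning 29 degrees (0.50 rad) from vertical towards -x
- nozzle_grip (a point): on the nozzle axis, mid-blade, 64 mm out from the outlet face. z = slanted axis outwards, x = where the lug points, y = across the blade (grip along y). Turns about z only. Blade 54 mm wide (x), 18 thick (y), 36 to 70 mm out from the outlet face; from 70 to 91 mm only x = -27 to 7 remains (corner on the lug side cut away). Round foot below, radius 26 mm
- nozzle_lug (a point): tip of the steel lug (12 mm wide, a radial finger) at the nozzle's foot: 50 mm from the nozzle axis, 12 mm out from the outlet face; turns with the nozzle. The nozzle is set when this point coincides with ring_mark
- ring_mark (a point): inner end of the raised dark steel mark (11 mm wide, 17 mm long) on the white plastic ring (140 mm across, 6 mm thick) round the nozzle's foot: 50 mm from the nozzle axis, 12 mm out from the outlet face. Its direction round the axis differs from start to start; the ring is stiff and must not be turned
- nozzle (a joint): angle of the nozzle about its outward axis (rad), growing anticlockwise seen from outside; stiff enough to stay (about 0.08 N m); turns freely past a full turn either way
- door (a joint): opening angle of the guard door (rad): 0 shut, up to 1.9; stays where it is left
- door_handle (a point): point on the vertical round handle bar (12 mm thick) of the guard door, 7 mm below the bar's free upper end, 185 mm above the table; the bar stands 38 mm in front of the door panel, 180 mm from the hinge, and its upper 50 mm are free of struts. Own -x = outward normal of the door, own +y = along the panel to the hinge
- door_hinge (a point): point on the door's vertical hinge axis (left side, +y of the filler's front), 185 mm above the table. The door panel is 207 mm wide, from 50 to 200 mm above the table; it swings towards the robot and to the filler's left, clockwise seen from above
- jar: loose closed glass jar with white lid, 60 mm across, 120 mm tall, standing in the door's swing; origin at the centre of its underside, z up
- board: fixed round white cake board on the table, 150 mm across, 12 mm thick; origin at the centre of its underside
- sanitiser: bystander: bottle 60 mm across, 200 mm tall; origin at the centre of its underside
- beaker: bystander: steel beaker 72 mm across, 100 mm tall; origin at the centre of its underside
- cone: bystander: steel cone nozzle standing on its 54 mm wide foot, 75 mm tall; origin at the centre of its underside
- spatula: bystander: spatula 200 mm long lying on the table along its x; origin at its middle on the table
Things that resemble listed ones, but are neither listed nor needed, are in the scene too. Leave any pink look-alike of the jar alone.

How it is judged:
By the outcome, as a careful person would: the job done as asked, in the order asked, and still so for the second after the job is handed in, with the robot touching nothing.
It also fails if it takes over 72 s, if anything falls off the work surface, if the arm or the gripper's body presses on something with over 40 N, if the wrist force passes 120 N, or if a joint passes its speed limit or range.

### The arm

A 6-joint arm with a two-finger parallel gripper is mounted at the origin on the work surface. World frame = base frame: x ahead of the robot, y to its left, z up, the work surface at z = 0. Lengths are in mm, angles in degrees, forces in N, time in s.
With the tool pointing down it reaches from about 300 to 850 mm from the base axis. Payload 4.2 kg.
Tool frame: the origin (TCP) lies midway between the tips of the shut fingers; the grasp point (between the pads) lies env.hold_point_z behind it (env.hold_point_z is the distance from the TCP to the grasp point, in mm); z points along the fingers, y is the line along which they close (so a half turn about z gives the same grasp; the last joint's range is limited). The gripper opens to 91 mm and grips with 3 to 60 N. Pads are 32 mm wide; open, the fingers measure 118 mm over their backs; the gripper's body (76 mm by 178 mm) begins 60 mm behind the grasp point.
Start: joints at [66.406, 18.312, 89.639, -0, 72.044, -1.146], TCP at [219.57, 531.447, 175.076] pointing down, gripper open.
Joint ranges: [-177.97, 177.97], [-48.28, 115.42], [12.27, 149.76], [-77.06, 257.06], [2.81, 150.46], [-146.56, 146.56]. Speed limits (degrees/s): [147.25, 147.25, 180, 180, 180, 180].

### API

Orientations are given as [roll, pitch, yaw] about the fixed x, y, z axes, in that order (R = Rz(yaw) Ry(pitch) Rx(roll)).
In Python, from workcell import env, viewer, spotter gives the robot as it stands.
- The arm moves only by the tool apply_moves, never from a script. Its arguments are lists of equal length, an entry for each row: "delta_pos": the shift along the world's x, y, z normalised to -1 to 1, where 1 is 120 mm, a list of three; "rot": the turn, a rotation vector about the world's x, y, z normalised to -1 to 1, where 1 is 1.5 rad, a list of three; "hand": the opening, from 0 (shut) to 1 (fully open). A call has 1 to 10 rows; each row is the pose to reach, as a shift and turn from the pose commanded when the call began; what a row does not reach only later rows make up. A row lasts 1/12 s, in which the tool goes at most 41.7 mm and 7.16 degrees, less where a joint would pass 70% of its speed; a pose out of reach is approached as far as the arm can. A call with a number of a shift or a turn outside -1 to 1 is refused whole. A call with a gripper value outside its range is refused whole. The fingers move at their own pace and stop on an object; "newtons" is the grip in N (left out, the last holds). Time passes only in rows, so rows that repeat a pose let the fingers close. It gives the time, the measured TCP pose, the force, the opening and the grip force at its end, in the units of the state.
- env.state(): the state, without advancing time (a new reading comes with each control period).
- viewer.grab_frame(name): name is "side" or "top" or "wrist"; returns a dict with "pixels" (480x640x3 uint8, red, green, blue), "camera_matrix" (3x3 intrinsics, pixels), "k1" (the pictures are not rectified: a ray, as slopes to the right and down, at radius r is drawn at 1 + k1 r^2 times it, then the intrinsics apply), "R" (3x3) and "t" (3): a world point X has camera coordinates R X + t; the wrist camera has in their place "mount" (4x4, takes a point from camera to tool coordinates, whose origin is the TCP and whose axes are the flange's). Camera axes: x right, y down, z forward; pixel columns grow to the right and rows downward; lengths in mm; the calibration is good to about 2 mm. A picture is of the moment at which its call begins: read the wrist's pose just before it. There is no depth.
- env.job_done(): hands the job in; it is judged then, once.
Trained networks look in a picture, given as the dict that the camera call returned (one of the last four; its "shot" number tells which), for a name from the list of things; names that differ only in an ending like _2 or _b are one class to them, and where a whole thing is asked for, a point or a joint stands for the part that bears it (a point fixed in the world has none). Each returns a list of dicts, best first, with "score" (0 to 1); they miss things now and then, are a little off and sometimes report something else, mostly with a low value. They report only what shows in the picture. A call takes as long as a camera call. They do not tell look-alikes from the thing itself.
- spotter.trace(picture, query): "mask" (480x640 bool, what is visible of it) and "box" ([centre column, centre row, width, height] in pixels, round what is visible of it).
- spotter.landmark_of(picture, query): "position" ([column, row] in pixels: a listed point, or the origin of a listed thing).
The state is a dict: "time_s": time; "qpos": joint angles; "qvel": joint speeds; "effort": joint torques, N m; "ee_pos": TCP position; "ee_rot": TCP orientation; "force": force on the tool from outside, world axes, zero at the start; "torque": the same for the moment, N m; "gripper_width": finger opening in mm; "gripper_force": force on a finger pad.
Only numpy, scipy, OpenCV 4.12 (cv2) and the standard library are available. Lean on these libraries where they do the work, as an engineer would, in place of code of your own. Each camera call takes 0.05 s, during which the arm holds its last target. There are 200 camera calls.

## Working session

There is one attempt and no reset: what is moved stays moved. The work goes in short steps, Python scripts to look and compute and a tool call to move; the robot and the scene stay as the last step left them, time stands still between calls to the robot, and variables do not carry over. Pictures are saved under pics/ and viewed, at most 10 in all, crops included, and the job is handed in when it is done.

Besides the shell and the picture viewer there is one more tool, called after "Emit:" as name(argument=value, ...), one argument or row to a line, values as JSON. apply_moves: Moves the arm, as the interface text tells. Its arguments: {"type":"object","properties":{"delta_pos":{"type":"array"},"rot":{"type":"array"},"hand":{"type":"array"},"newtons":{"type":"number"}},"required":["delta_pos","rot","hand"]}

```bash
ls; mkdir -p pics; cat > h.py <<'E'
import numpy as np, cv2
from workcell import env, viewer, spotter
from scipy.spatial.transform import Rotation as Ro
def cam(p):
    if "mount" in p:
        s=p["_s"]; T=np.eye(4); T[:3,:3]=Ro.from_euler('xyz',s["ee_rot"],degrees=True).as_matrix(); T[:3,3]=s["ee_pos"]
        M=np.linalg.inv(T@np.array(p["mount"])); return M[:3,:3],M[:3,3]
    return np.array(p["R"]),np.array(p["t"])
def grab(n):
    s=env.state(); p=viewer.grab_frame(n); p["_s"]=s; return p
def ray(p,uv):
    R,t=cam(p); K=np.array(p["camera_matrix"])
    d=np.linalg.solve(K,[uv[0],uv[1],1.])[:2]; x=d.copy()
    for _ in range(30): x=d/(1+p["k1"]*(x@x))
    v=R.T@np.array([x[0],x[1],1.]); return -R.T@t, v/np.linalg.norm(v)
def onz(p,uv,z):
    o,v=ray(p,uv); return o+v*(z-o[2])/v[2]
def tri(obs):
    A=np.zeros((3,3));b=np.zeros(3);L=[]
    for p,uv in obs:
        o,v=ray(p,uv);P=np.eye(3)-np.outer(v,v);A+=P;b+=P@o;L.append((o,P))
    X=np.linalg.solve(A,b); return X,[np.linalg.norm(P@(X-o)) for o,P in L]
def proj(p,X):
    R,t=cam(p); c=R@np.array(X)+t; x=c[:2]/c[2]; x=x*(1+p["k1"]*(x@x)); K=np.array(p["camera_matrix"]); return (K@[x[0],x[1],1])[:2]
def save(p,n,box=None,sc=1):
    im=p["pixels"][:,:,::-1]
    if box: im=im[box[1]:box[3],box[0]:box[2]]
    cv2.imwrite("pics/"+n,cv2.resize(im,None,fx=sc,fy=sc,interpolation=cv2.INTER_CUBIC))
def lm(p,q,k=3):
    return [(np.round(d["position"],1).tolist(),round(d["score"],2)) for d in spotter.landmark_of(p,q)[:k]]
E
python3 - <<'E'
from h import *
print(env.state(), env.hold_point_z)
S=grab("side");T=grab("top")
save(S,"side0.png");save(T,"top0.png")
for q in ["filler","nozzle_grip","nozzle_lug","ring_mark","door_handle","door_hinge","jar","board","sanitiser","beaker","cone","spatula"]:
    a,b=lm(S,q),lm(T,q); print(q,a,b)
    if a and b:
        X,e=tri([(S,a[0][0]),(T,b[0][0])]); print("   ",X.round(1),np.round(e,1))
    for d in b: print("    top z0:",onz(T,d[0],0).round())
print("cams",ray(S,(320,240)),ray(T,(320,240)))
E
```

```text
pics
{'time_s': 0.0, 'qpos': array([ 6.64053144e+01,  1.83518266e+01,  8.97043761e+01, -1.58561909e-03,
        7.20434321e+01, -1.14440697e+00]), 'qvel': array([-0.05512809, -0.03562451,  0.03742925, -0.06754467,  0.0199043 ,
       -0.11669009]), 'effort': array([ 1.28860782e-03, -4.12467957e+01, -2.31975907e+01,  7.28410366e-02,
        4.57957084e-02, -1.47768669e-04]), 'ee_pos': array([219.35439748, 530.91574498, 174.23222798]), 'ee_rot': array([-1.79900355e+02, -4.82708197e-04,  1.57550211e+02]), 'force': array([-0.08947327, -0.18093847,  0.54446471]), 'torque': array([-0.02543583, -0.01631802, -0.03885476]), 'gripper_force': 0.0, 'gripper_width': 91.21199981954709} 18.8
filler [([310.3, 252.6], 0.93), ([209.6, 380.4], 0.57)] [([360.5, 183.8], 0.7)]
    [638.  -15.2  -6.6] [3.6 3.6]
    top z0: [634. -17.   0.]
nozzle_grip [] [([345.6, 194.5], 0.6), ([342.5, 170.6], 0.46)]
    top z0: [608.  21.   0.]
    top z0: [669.  27.   0.]
nozzle_lug [] [([342.5, 208.8], 0.59)]
    top z0: [572.  30.   0.]
ring_mark [] [([343.5, 167.6], 0.69)]
    top z0: [676.  24.   0.]
door_handle [([
[... 613 characters left out ...]
76)]
    [ 670.4 -317.9    6.5] [0. 0.]
    top z0: [ 672. -320.    0.]
beaker [([373.6, 261.2], 0.71)] [([403.3, 260.0], 0.86)]
    [ 444.  -114.7   -1.1] [3.3 3.3]
    top z0: [ 441. -117.    0.]
cone [([325.6, 336.4], 0.65)] [([259.4, 313.3], 0.84), ([126.7, 268.1], 0.25)]
    [325.7 246.6  -4.4] [8.5 8.5]
    top z0: [319. 241.   0.]
    top z0: [439. 566.   0.]
spatula [([215.3, 380.2], 0.75)] [([130.3, 269.6], 0.74)]
    [432.8 555.7  -2.1] [2.9 2.9]
    top z0: [435. 557.   0.]
cams (array([-319.31370075,  980.89351226,  959.25230897]), array([ 0.5648359 , -0.61351503, -0.55186929])) (array([ 382.511026  ,   77.01697389, 1366.06059584]), array([ 0.0827958 ,  0.00764085, -0.99653724]))
```

View pics/side0.png

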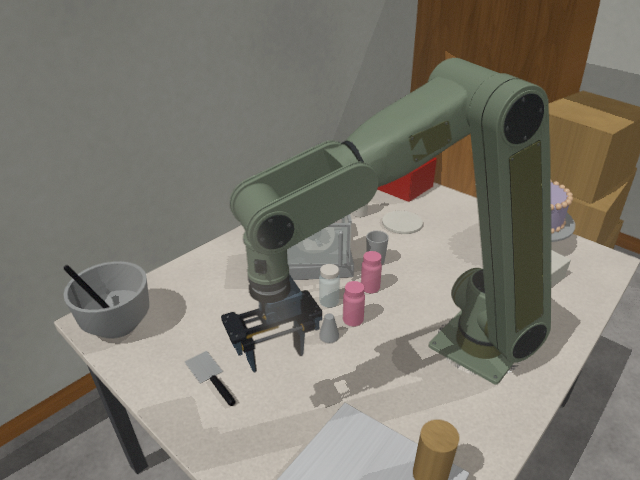

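View pics/top0.png

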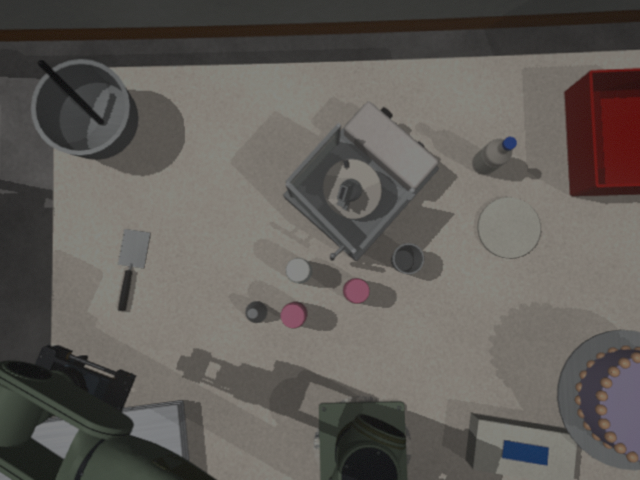

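The white-lidded jar is at top (298,271) and side (329,285). The two pink look-alikes are at top (357,291) and (293,315), and the cone is at (257,312). The board is at (510,227). The door handle knob is near (335,256), with the hinge near (286,185).

```bash
python3 - <<'E'
from h import *
T=grab("top");S=grab("side")
print("jar lid",onz(T,(298.5,271),120).round(1), [ (np.round(d["box"]),round(d["score"],2)) for d in spotter.trace(T,"jar")], [ (np.round(d["box"]),round(d["score"],2)) for d in spotter.trace(S,"jar")])
print(tri([(T,(299.2,274.9)),(S,(328.1,300.7))]))
print("board",onz(T,(510,227),12).round(1),[(np.round(d["box"],1),round(d["score"],2)) for d in spotter.trace(T,"board")])
print("handle",onz(T,lm(T,"door_handle")[0][0],185).round(1),"hinge",onz(T,lm(T,"door_hinge")[0][0],185).round(1),"filler",onz(T,lm(T,"filler")[0][0],0).round(1))
print(lm(T,"nozzle_lug"),lm(T,"ring_mark"),lm(T,"nozzle_grip"))
save(T,"crop1.png",(230,90,450,340),2.4)
E
```

```text
jar lid [417.2 136.7 120. ] [(array([295., 316.,  26.,  28.]), 0.71), (array([322., 222.,  71.,  81.]), 0.71), (array([299., 274.,  26.,  26.]), 0.62), (array([355., 291.,  23.,  27.]), 0.59)] [(array([330., 285.,  20.,  39.]), 0.87), (array([354., 304.,  22.,  44.]), 0.84), (array([371., 271.,  19.,  42.]), 0.65)]
(array([414.19509715, 143.38069058,   7.92474934]), [np.float64(4.418202296543736), np.float64(4.418202296543678)])
board [ 514.9 -376.3   12. ] [(array([508.1, 229.7,  60.9,  65.9]), 0.98), (array([134.4, 269.3,  35.9,  81.2]), 0.7), (array([300. , 274.2,  28.7,  21.3]), 0.25)]
handle [449.4  57.8 185. ] hinge [600.4 156.1 185. ] filler [634.1 -15.3   0. ]
[([343.2, 206.7], 0.74), ([286.3, 183.3], 0.64), ([331.0, 256.0], 0.15)] [([344.2, 168.4], 0.58)] [([343.0, 194.1], 0.97), ([288.9, 183.9], 0.58)]
```

View pics/crop1.png

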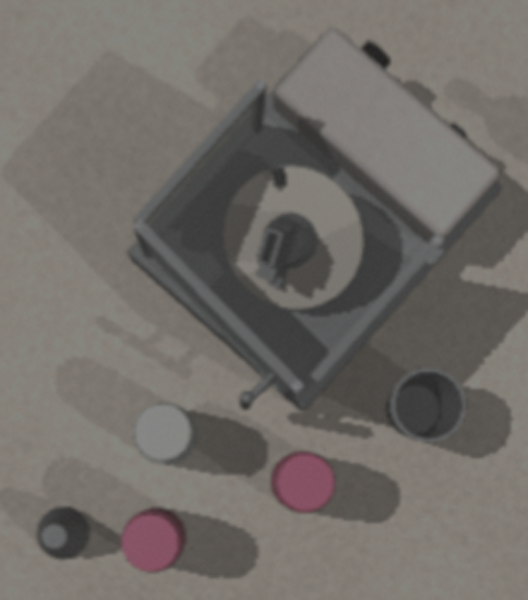

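The jar to move is the white-lidded one at top (298,271), about (416,138). Pink ones at (357,291) and (293,315) stay. The ring mark is at top (346,164).

Emit:
apply_moves(
  delta_pos=[
    [0.14,-0.27,0.08],
    [0.27,-0.55,0.12],
    [0.41,-0.82,0.12],
    [0.41,-0.82,0.12],
  ],
  rot=[
    [0,0,-0.03],
    [0,0,-0.065],
    [0,0,-0.065],
    [0,0,-0.065],
  ],
  hand=[1,1,1,1],
  newtons=20,
)

```text
time_s: 2.18
ee_pos: [270.5, 428.2, 190.0]
ee_rot: [-179.9, 0.2, 151.8]
force: [-1.1, 0.5, -0.7]
gripper_width: 91.4
gripper_force: 0.0
```

Emit:
apply_moves(
  delta_pos=[
    [0.14,-0.27,0.06],
    [0.27,-0.55,0.1],
    [0.41,-0.82,0.12],
    [0.41,-0.82,0.12],
  ],
  rot=[
    [0,0,-0.03],
    [0,0,-0.065],
    [0,0,-0.065],
    [0,0,-0.065],
  ],
  hand=[1,1,1,1],
)

```text
time_s: 2.52
ee_pos: [320.0, 330.6, 204.7]
ee_rot: [-180.0, 0.2, 146.1]
force: [-0.7, 0.3, -0.4]
gripper_width: 91.8
gripper_force: 0.0
```

Emit:
apply_moves(
  delta_pos=[
    [0.14,-0.27,0.0],
    [0.27,-0.55,0.0],
    [0.41,-0.82,0.0],
    [0.41,-0.82,0.0],
  ],
  rot=[
    [0,0,-0.03],
    [0,0,-0.065],
    [0,0,-0.065],
    [0,0,-0.065],
  ],
  hand=[1,1,1,1],
)

```text
time_s: 2.85
ee_pos: [369.2, 232.5, 203.9]
ee_rot: [-180.0, 0.1, 140.5]
force: [-0.0, 0.3, -0.6]
gripper_width: 91.3
gripper_force: 0.0
```

```bash
python3 - <<'E'
from h import *
W=grab("wrist");save(W,"w1.png")
for d in spotter.trace(W,"jar")[:4]: print(np.round(d["box"]),round(d["score"],2))
for a in lm(W,"jar",4): print(a,onz(W,a[0],0).round(1))
print(proj(W,(416,138,120)),proj(W,(416,138,0)))
E
```

```text
[215. 220.  96. 106.] 0.96
[284. 305.  72.  94.] 0.84
[313. 142.  62.  57.] 0.71
[149. 317.  44.  46.] 0.63
([238.6, 199.0], 0.88) [321.3 155.1   0. ]
([174.8, 317.9], 0.85) [373.4   8.3   0. ]
([292.1, 281.3], 0.59) [422.  137.9   0. ]
[274.2553552  338.65761991] [288.36134355 277.18137541]
```

View pics/w1.png

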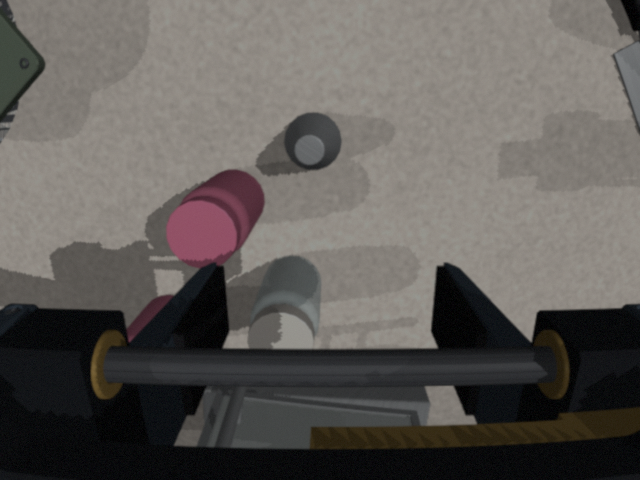

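Emit:
apply_moves(
  delta_pos=[
    [0.14,-0.26,0.0],
    [0.28,-0.53,0.0],
    [0.415,-0.785,-0.08],
    [0.415,-0.785,-0.16],
    [0.415,-0.785,-0.16],
  ],
  rot=[
    [0,0,-0.03],
    [0,0,-0.06],
    [0,0,-0.06],
    [0,0,-0.06],
    [0,0,-0.06],
  ],
  hand=[1,1,1,1,1],
)

```text
time_s: 3.42
ee_pos: [416.0, 142.3, 182.9]
ee_rot: [-179.8, -0.1, 135.6]
force: [-0.4, -0.1, -0.7]
gripper_width: 91.4
gripper_force: 0.0
```

Emit:
apply_moves(
  delta_pos=[
    [0,0,-0.3],
    [0,0,-0.6],
    [0,0,-0.85],
    [0,0,-0.99],
    [0,0,-0.99],
    [0,0,-0.99],
    [0,0,-0.99],
    [0,0,-0.99],
    [0,0,-0.99],
  ],
  rot=[
    [0,0,0],
    [0,0,0],
    [0,0,0],
    [0,0,0],
    [0,0,0],
    [0,0,0],
    [0,0,0],
    [0,0,0],
    [0,0,0],
  ],
  hand=[1,1,1,1,0.4,0.4,0.4,0.4,0.4],
  newtons=20,
)

```text
time_s: 4.17
ee_pos: [418.0, 142.8, 67.3]
ee_rot: [179.8, 0.1, 135.7]
force: [-0.2, 0.2, 0.8]
gripper_width: 61.1
gripper_force: 0.0
```

Emit:
apply_moves(
  delta_pos=[
    [0,0,0],
    [0,0,0],
    [0,0,0],
    [0,0,0],
  ],
  rot=[
    [0,0,0],
    [0,0,0],
    [0,0,0],
    [0,0,0],
  ],
  hand=[0,0,0,0],
  newtons=25,
)

```text
time_s: 4.5
ee_pos: [417.7, 142.4, 66.8]
ee_rot: [179.9, 0.0, 135.6]
force: [-0.6, 0.4, 6.7]
gripper_width: 52.6
gripper_force: 25.0
```

```bash
python3 - <<'E'
from h import *
T=grab("top");print([(np.round(d["box"],1),round(d["score"],2)) for d in spotter.trace(T,"board")[:1]])
d=spotter.trace(T,"board")[0]["mask"];m=cv2.moments(d.astype(np.uint8),True);print(onz(T,(m["m10"]/m["m00"],m["m01"]/m["m00"]),12))
S=grab("side");d=spotter.trace(S,"board")[0];print(d["score"],onz(S,d["box"][:2],12))
print(env.state()["gripper_force"],env.state()["gripper_width"])
E
```

```text
[(array([507.6, 228.7,  63.3,  63.4]), 0.97)]
[ 513.54570238 -372.16047964   12.        ]
0.77 [ 508.94954719 -360.43779778   12.        ]
25.00358819961548 52.88566541490037
```

Emit:
apply_moves(
  delta_pos=[
    [0,0,0.1],
    [0,0,0.3],
    [0,0,0.55],
    [0,0,0.8],
    [0,0,0.95],
  ],
  rot=[
    [0,0,0],
    [0,0,0],
    [0,0,0],
    [0,0,0],
    [0,0,0],
  ],
  hand=[0,0,0,0,0],
  newtons=35,
)

```text
time_s: 5.17
ee_pos: [417.6, 142.1, 182.2]
ee_rot: [179.9, 0.1, 135.6]
force: [0.9, 1.0, -3.5]
gripper_width: 52.5
gripper_force: 35.0
```

Emit:
apply_moves(
  delta_pos=[
    [0,0,0.25],
    [0,0,0.5],
    [0,0,0.75],
    [0,0,0.95],
    [0,0,0.95],
  ],
  rot=[
    [0,0,0],
    [0,0,0],
    [0,0,0],
    [0,0,0],
    [0,0,0],
  ],
  hand=[0,0,0,0,0],
)

```text
time_s: 5.58
ee_pos: [419.2, 142.6, 298.2]
ee_rot: [179.6, 0.2, 135.6]
force: [1.2, 0.3, -4.0]
gripper_width: 52.3
gripper_force: 35.0
```

Emit:
apply_moves(
  delta_pos=[
    [0.02,-0.15,0],
    [0.06,-0.4,0],
    [0.11,-0.65,0],
    [0.16,-0.9,0],
  ],
  rot=[
    [0,0,0],
    [0,0,0],
    [0,0,0],
    [0,0,0],
  ],
  hand=[0,0,0,0],
)

```text
time_s: 5.92
ee_pos: [435.0, 32.9, 291.8]
ee_rot: [-179.8, -0.1, 135.7]
force: [0.5, -0.7, -3.2]
gripper_width: 52.3
gripper_force: 35.0
```

Emit:
apply_moves(
  delta_pos=[
    [0.05,-0.27,0],
    [0.1,-0.54,0],
    [0.15,-0.81,0],
    [0.18,-1.0,0],
  ],
  rot=[
    [0,0,0],
    [0,0,0],
    [0,0,0],
    [0,0,0],
  ],
  hand=[0,0,0,0],
)

```text
time_s: 6.25
ee_pos: [457.0, -88.6, 291.5]
ee_rot: [-179.8, -0.1, 135.5]
force: [-1.1, 0.0, -3.1]
gripper_width: 52.3
gripper_force: 35.0
```

Emit:
apply_moves(
  delta_pos=[
    [0.05,-0.27,0],
    [0.1,-0.54,0],
    [0.15,-0.81,0],
    [0.18,-1.0,0],
  ],
  rot=[
    [0,0,0],
    [0,0,0],
    [0,0,0],
    [0,0,0],
  ],
  hand=[0,0,0,0],
)

```text
time_s: 6.58
ee_pos: [478.6, -208.6, 291.2]
ee_rot: [-179.9, -0.2, 135.5]
force: [0.4, 0.6, -3.6]
gripper_width: 52.2
gripper_force: 35.0
```

Emit:
apply_moves(
  delta_pos=[
    [0.05,-0.27,0],
    [0.1,-0.54,0],
    [0.15,-0.75,0],
    [0.18,-0.9,0],
  ],
  rot=[
    [0,0,0],
    [0,0,0],
    [0,0,0],
    [0,0,0],
  ],
  hand=[0,0,0,0],
)

```text
time_s: 6.92
ee_pos: [500.3, -316.3, 290.7]
ee_rot: [-179.9, -0.2, 135.5]
force: [0.6, 0.5, -2.8]
gripper_width: 52.5
gripper_force: 35.0
```

Emit:
apply_moves(
  delta_pos=[
    [0.05,-0.22,0],
    [0.1,-0.45,-0.2],
    [0.1,-0.45,-0.5],
    [0.1,-0.45,-0.8],
    [0.1,-0.45,-0.9],
    [0.1,-0.45,-0.9],
  ],
  rot=[
    [0,0,0],
    [0,0,0],
    [0,0,0],
    [0,0,0],
    [0,0,0],
    [0,0,0],
  ],
  hand=[0,0,0,0,0,0],
)

```text
time_s: 7.42
ee_pos: [509.3, -365.7, 178.5]
ee_rot: [-179.9, -0.8, 135.6]
force: [-1.2, -0.2, -3.5]
gripper_width: 52.0
gripper_force: 35.0
```

```bash
python3 - <<'E'
from h import *
W=grab("wrist");save(W,"w2.png")
print([(np.round(d["box"],1),round(d["score"],2)) for d in spotter.trace(W,"board")[:2]],[(np.round(d["box"],1),round(d["score"],2)) for d in spotter.trace(W,"jar")[:2]])
print(W["_s"]["ee_pos"],lm(W,"jar"),lm(W,"board"),[onz(W,a[0],0) for a in lm(W,"board")])
S=grab("side");print(lm(S,"jar"))
E
```

```text
[(array([331.1, 193.6, 159.5, 137.5]), 0.62), (array([524.7, 341.8, 144.2, 164.9]), 0.51)] [(array([329.6, 274.4, 126.5, 156.1]), 0.58)]
[ 509.25413939 -365.73630181  178.45137972] [([330.0, 238.0], 0.63)] [([329.6, 208.0], 0.6)] [array([ 517.75218971, -374.17214245,    0.        ])]
[([350.8, 320.4], 0.92), ([404.1, 196.7], 0.74), ([368.6, 286.1], 0.66)]
```

View pics/w2.png

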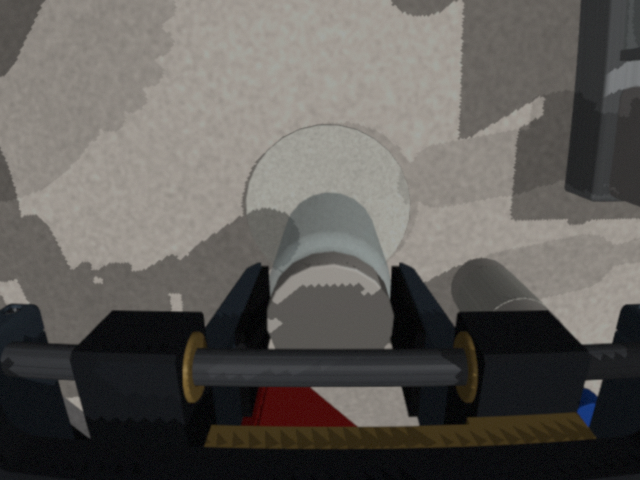

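The held jar spans (265-395, 193-340) upright. The board disc is at (245-412, 125-260), and the sanitiser is at right (500,285), clear of the fingers.

```bash
python3 - <<'E'
from h import *
W=grab("wrist")
print("jar base",onz(W,(330,238),111.7),"base far edge",onz(W,(329.5,193.5),111.7), "board left/right/top edges",onz(W,(246,195),10),onz(W,(411,195),10),onz(W,(328,124.5),12))
print(Ro.from_euler('xyz',W["_s"]["ee_rot"],degrees=True).as_matrix().round(2))
E
```

```text
jar base [ 521.23482046 -374.7821646   111.7       ] base far edge [ 498.27299117 -352.81658432  111.7       ] board left/right/top edges [ 461.3497323  -424.78465821   10.        ] [ 567.89581599 -315.77968537   10.        ] [ 468.88591902 -326.07318548   12.        ]
[[-0.72  0.7   0.  ]
 [ 0.7   0.72 -0.  ]
 [-0.    0.   -1.  ]]
```

Emit:
apply_moves(
  delta_pos=[
    [0,0,-0.2],
    [0,0,-0.45],
    [0,0,-0.65],
    [0,0,-0.76],
    [0,0,-0.79],
    [0,0,-0.79],
  ],
  rot=[
    [0,0,0],
    [0,0,0],
    [0,0,0],
    [0,0,0],
    [0,0,0],
    [0,0,0],
  ],
  hand=[0,0,0,0,0,0],
)

```text
time_s: 8.37
ee_pos: [512.7, -367.7, 90.4]
ee_rot: [-180.0, -0.1, 135.6]
force: [1.2, -0.3, -2.5]
gripper_width: 52.4
gripper_force: 35.0
```

```bash
python3 - <<'E'
from h import *
W=grab("wrist");T=grab("top");S=grab("side")
b=W["_s"]["ee_pos"][2]-66.8
for n,p in (("W",W),("T",T),("S",S)):
    print(n,[(onz(p,a[0],b).round(1),a[1]) for a in lm(p,"jar")],[(onz(p,a[0],0).round(1),a[1]) for a in lm(p,"board")])
print(b,W["_s"]["force"],W["_s"]["ee_pos"])
E
```

```text
W [(array([ 515.7, -371.8,   23.6]), 0.66)] []
T [(array([ 511.1, -369.2,   23.6]), 0.96), (array([372. ,   9.6,  23.6]), 0.92), (array([318. , 147.4,  23.6]), 0.87)] [(array([ 519.7, -374.7,    0. ]), 0.6), (array([318.4, 242.1,   0. ]), 0.3)]
S [(array([303.8, 173.2,  23.6]), 0.75), (array([362.3,  18.8,  23.6]), 0.63), (array([ 505.6, -367.3,   23.6]), 0.59)] [(array([838.8, -42.6,   0. ]), 0.62), (array([ 522.4, -388.3,    0. ]), 0.59)]
23.63545081536826 [ 1.19471218 -0.34947296 -2.46250903] [ 512.66250544 -367.66503838   90.43545082]
```

Emit:
apply_moves(
  delta_pos=[
    [0.03,-0.035,-0.03],
    [0.03,-0.035,-0.06],
    [0.03,-0.035,-0.08],
    [0.03,-0.035,-0.095],
    [0.03,-0.035,-0.1],
  ],
  rot=[
    [0,0,0],
    [0,0,0],
    [0,0,0],
    [0,0,0],
    [0,0,0],
  ],
  hand=[0,0,0,0,0],
)

```text
time_s: 9.23
ee_pos: [516.5, -372.2, 79.0]
ee_rot: [-180.0, -0.0, 135.6]
force: [-1.4, 0.1, 0.9]
gripper_width: 52.3
gripper_force: 35.0
```

Emit:
apply_moves(
  delta_pos=[
    [0,0,0],
    [0,0,0],
    [0,0,0],
    [0,0,0],
    [0,0,0.1],
    [0,0,0.35],
    [0,0,0.65],
    [0,0,0.95],
  ],
  rot=[
    [0,0,0],
    [0,0,0],
    [0,0,0],
    [0,0,0],
    [0,0,0],
    [0,0,0],
    [0,0,0],
    [0,0,0],
  ],
  hand=[0.8,0.9,0.9,0.9,0.9,0.9,0.9,0.9],
)

```text
time_s: 9.9
ee_pos: [516.2, -371.8, 194.0]
ee_rot: [-180.0, -0.1, 135.6]
force: [-0.2, 0.3, 0.1]
gripper_width: 82.2
gripper_force: 0.0
```

Emit:
apply_moves(
  delta_pos=[
    [0,0.05,0.3],
    [0,0.2,0.5],
    [-0.07,0.5,0.65],
    [-0.14,0.85,0.65],
  ],
  rot=[
    [0,0,0.06],
    [0,0,0.12],
    [0,0,0.19],
    [0,0,0.26],
  ],
  hand=[0.6,0.32,0.32,0.32],
)

```text
time_s: 10.23
ee_pos: [501.9, -272.6, 275.4]
ee_rot: [-179.9, 0.5, 158.1]
force: [0.7, 0.1, -0.3]
gripper_width: 58.2
gripper_force: 0.0
```

Emit:
apply_moves(
  delta_pos=[
    [-0.04,0.25,0],
    [-0.08,0.5,0],
    [-0.12,0.75,0],
    [-0.16,1.0,0],
  ],
  rot=[
    [0,0,0.06],
    [0,0,0.12],
    [0,0,0.19],
    [0,0,0.26],
  ],
  hand=[0.32,0.32,0.32,0.32],
)

```text
time_s: 10.57
ee_pos: [480.3, -149.9, 271.5]
ee_rot: [-180.0, 0.1, -179.4]
force: [1.8, 0.1, 0.4]
gripper_width: 31.8
gripper_force: 0.0
```

Emit:
apply_moves(
  delta_pos=[
    [-0.04,0.25,0],
    [-0.08,0.5,0],
    [-0.12,0.75,0],
    [-0.16,1.0,0],
  ],
  rot=[
    [0,0,0.06],
    [0,0,0.12],
    [0,0,0.19],
    [0,0,0.26],
  ],
  hand=[0.32,0.32,0.32,0.32],
)

```text
time_s: 10.9
ee_pos: [461.1, -29.9, 271.5]
ee_rot: [-180.0, 0.1, -157.0]
force: [0.3, -0.3, -0.1]
gripper_width: 29.5
gripper_force: 0.0
```

Emit:
apply_moves(
  delta_pos=[
    [-0.04,0.2,0],
    [-0.08,0.4,0],
    [-0.1,0.5,0],
    [-0.1,0.5,0],
  ],
  rot=[
    [0,0,0.06],
    [0,0,0.12],
    [0,0,0.19],
    [0,0,0.26],
  ],
  hand=[0.32,0.32,0.32,0.32],
)

```text
time_s: 11.23
ee_pos: [449.0, 31.1, 271.6]
ee_rot: [180.0, 0.1, -134.5]
force: [0.8, -0.8, 0.1]
gripper_width: 29.1
gripper_force: 0.0
```

```bash
python3 - <<'E'
from h import *
W=grab("wrist");T=grab("top");S=grab("side");save(W,"w3.png")
s=W["_s"];print(s["ee_pos"],s["ee_rot"],s["qpos"])
print("jar",[(onz(T,a[0],12).round(1),a[1]) for a in lm(T,"jar")],[(onz(S,a[0],12).round(1),a[1]) for a in lm(S,"jar")])
for n,z in (("door_handle",185),("door_hinge",185),("nozzle_grip",150),("nozzle_lug",105),("ring_mark",105)):
    print(n,"W",[(a,onz(W,a[0],z).round(1)) for a in lm(W,n)],"T",[(a,onz(T,a[0],z).round(1)) for a in lm(T,n)],"S",lm(S,n))
E
```

```text
[448.95977105  31.08771217 271.56885778] [ 1.79979947e+02  8.57205852e-02 -1.34502813e+02] [ 2.43585962e+00  3.91902663e+00  9.43043769e+01  7.39488357e-02
  8.17276654e+01 -1.33071950e+02]
jar [(array([371.1,   4.2,  12. ]), 0.87), (array([316.1, 151.4,  12. ]), 0.74), (array([ 515.1, -375.4,   12. ]), 0.56)] [(array([300.8, 170. ,  12. ]), 0.94), (array([ 524.8, -361.3,   12. ]), 0.73), (array([371.8,  15.5,  12. ]), 0.68)]
door_handle W [(([363.7, 246.5], 0.86), array([445.6,  62.2, 185. ]))] T [] S [([337.9, 234.2], 0.61)]
door_hinge W [(([302.8, 439.5], 0.73), array([606.3, 156.6, 185. ]))] T [(([287.4, 185.9], 0.62), array([599.7, 153.6, 185. ]))] S [([277.1, 228.0], 0.94)]
nozzle_grip W [(([216.2, 311.4], 0.75), array([584.2,  27.2, 150. ])), (([589.1, 423.3], 0.2), array([418.1, 375.1, 150. ]))] T [(([343.9, 194.8], 0.83), array([582.8,  30.8, 150. ]))] S [([312.1, 220.7], 0.54)]
nozzle_lug W [] T [(([346.3, 208.9], 0.85), array([557.4,  24.5, 105. ]))] S []
ring_mark W [] T [(([343.8, 170.2], 0.98), array([647.5,  27.8, 105. ])), (([130.1, 268.7], 0.26), array([432.8, 520.7, 105. ]))] S [([301.4, 226.4], 0.54)]
```

View pics/w3.png

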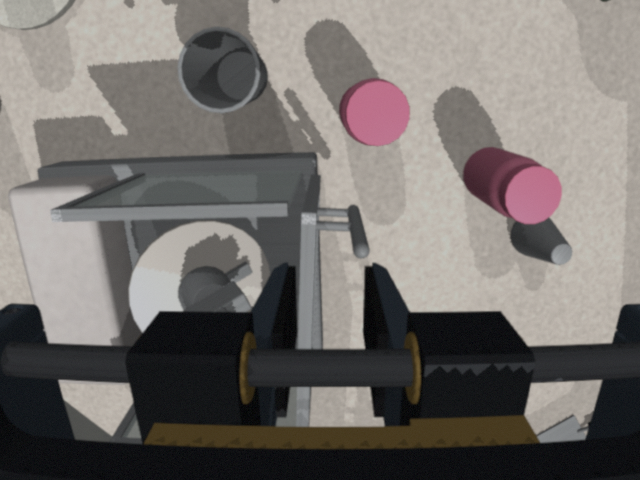

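Wrist view: the handle bar's free top is at (362,252), the door panel edge runs vertically at column ~308, and the pads are at columns 290 and 370. The fingers are already square to the door.

Emit:
apply_moves(
  delta_pos=[
    [-0.01,0.12,0],
    [-0.017,0.24,-0.1],
    [-0.017,0.24,-0.35],
    [-0.017,0.24,-0.5],
    [-0.017,0.24,-0.52],
    [-0.017,0.24,-0.52],
  ],
  rot=[
    [0,0,0],
    [0,0,0],
    [0,0,0],
    [0,0,0],
    [0,0,0],
    [0,0,0],
  ],
  hand=[0.35,0.35,0.35,0.35,0.35,0.35],
)

```text
time_s: 12.73
ee_pos: [446.9, 57.5, 208.0]
ee_rot: [179.9, -0.1, -135.0]
force: [-0.4, -0.8, 0.3]
gripper_width: 31.7
gripper_force: 0.0
```

```bash
python3 - <<'E'
from h import *
W=grab("wrist");S=grab("side");save(W,"w4.png",(160,180,520,450),2)
s=W["_s"];print(s["ee_pos"],s["ee_rot"])
print([(a,onz(W,a[0],185).round(1)) for a in lm(W,"door_handle")],lm(S,"door_handle"),[onz(S,a[0],185).round(1) for a in lm(S,"door_handle")])
print(proj(W,(447,60,192)),proj(W,(447,60,142)),[(d["box"],d["score"]) for d in spotter.trace(W,"door_handle")])
E
```

```text
[446.92927677  57.47680386 208.02730829] [ 1.79913322e+02 -1.03176913e-01 -1.34979579e+02]
[(([335.1, 258.0], 0.95), array([448.3,  62.5, 185. ]))] [([338.6, 234.8], 0.83), ([358.5, 211.6], 0.67)] [array([451.8,  64.1, 185. ]), array([492.8, -78.3, 185. ])]
[333.7742358  258.01321477] [333.09137484 231.61251927] [([300.5, 296.3, 86.7, 252.8], 0.8)]
```

View pics/w4.png

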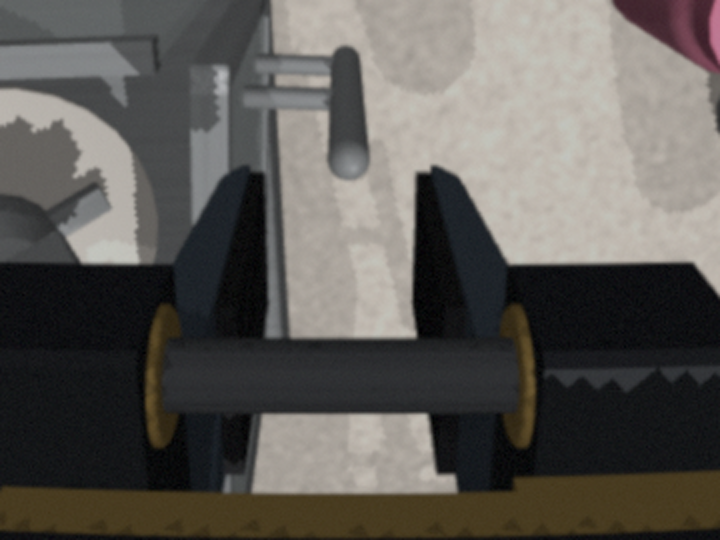

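```bash
python3 - <<'E'
from h import *
W=grab("wrist");s=W["_s"];R=Ro.from_euler('xyz',s["ee_rot"],degrees=True).as_matrix()
f=lambda u,v,z:(R.T@(onz(W,(160+u/2,180+v/2),z)-s["ee_pos"])).round(1)
print("bar top",f(348,158,192),"strip",f(192,100,200),f(228,100,200),"face low",f(278,100,50),"strut",f(330,65,120),f(330,97,142),f(245,97,142))
print("fingertips",f(262,175,208),f(417,175,208),f(235,175,208))
E
```

```text
bar top [-3.1  1.9 17.8] strip [ 16.5 -40.1   9.8] [ 16.5 -30.4   9.8] face low [-29.7 -28.4 159.9] strut [ 5.1 -4.1 89.8] [-0.3 -3.8 67.8] [ -0.3 -32.5  67.8]
fingertips [ -1.8 -21.1   1.8] [-1.8 20.   1.8] [ -1.9 -28.2   1.8]
```

Emit:
apply_moves(
  delta_pos=[
    [0.007,0.03,0],
    [0.007,0.03,0],
    [0.007,0.03,0],
    [0.007,0.03,-0.1],
    [0.007,0.03,-0.2],
    [0.007,0.03,-0.3],
    [0.007,0.03,-0.38],
    [0.007,0.03,-0.42],
    [0.007,0.03,-0.42],
  ],
  rot=[
    [0,0,0],
    [0,0,0],
    [0,0,0],
    [0,0,0],
    [0,0,0],
    [0,0,0],
    [0,0,0],
    [0,0,0],
    [0,0,0],
  ],
  hand=[0.26,0.26,0.26,0.26,0.26,0.26,0.26,0.26,0.26],
)

```text
time_s: 13.83
ee_pos: [447.7, 61.0, 157.3]
ee_rot: [179.9, -0.1, -135.0]
force: [-0.4, -0.1, -0.5]
gripper_width: 23.2
gripper_force: 0.0
```

Emit:
apply_moves(
  delta_pos=[
    [0,0,0],
    [0,0,0],
    [0,0,0],
    [0,0,0],
    [0,0,0],
  ],
  rot=[
    [0,0,0],
    [0,0,0],
    [0,0,0],
    [0,0,0],
    [0,0,0],
  ],
  hand=[0.1,0,0,0,0],
  newtons=25,
)

```text
time_s: 14.25
ee_pos: [448.8, 61.2, 158.9]
ee_rot: [-180.0, 0.1, -135.0]
force: [-1.7, -0.6, 3.0]
gripper_width: 0.1
gripper_force: 1.2
```

```bash
python3 - <<'E'
from h import *
W=grab("wrist");save(W,"w5.png",(160,130,520,400),2)
s=env.state();print(s["ee_pos"],s["force"],s["gripper_width"],lm(W,"door_handle"),W["mount"])
E
```

```text
[448.73870023  61.20578732 158.91060718] [-0.45692828 -0.95120073  2.76731591] 0.4261183485771499 [([331.1, 283.8], 0.7)] [[ 6.36308450e-05 -9.55048811e-01 -2.96448586e-01  8.39702940e+01]
 [ 9.99999059e-01  4.67111579e-04 -1.29021891e-03 -2.67208736e-01]
 [ 1.37069661e-03 -2.96448225e-01  9.55047942e-01 -2.09333935e+02]
 [ 0.00000000e+00  0.00000000e+00  0.00000000e+00  1.00000000e+00]]
```

View pics/w5.png

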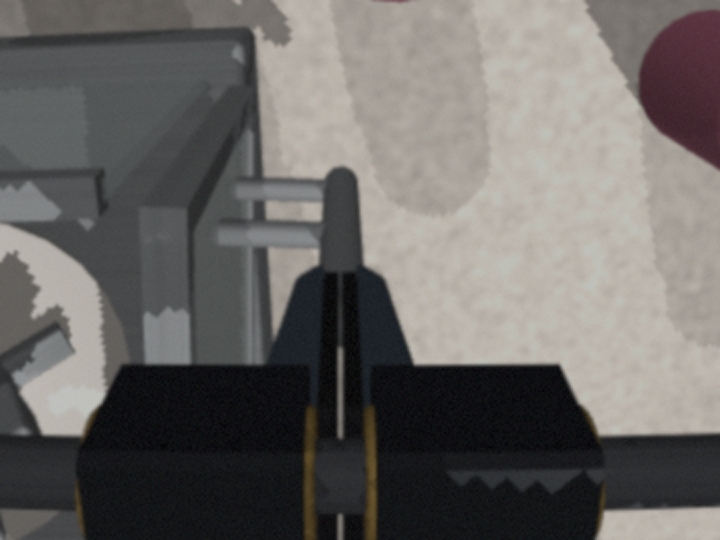

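```bash
python3 - <<'E'
from h import *
W=grab("wrist");s=W["_s"];R=Ro.from_euler('xyz',s["ee_rot"],degrees=True).as_matrix();P=s["ee_pos"]
c=lambda X:((proj(W,X)-[160,130])*2).round()
for x in (0,8,16): 
  for z in (0,-19,-33): print("tool",x,z,c(P+R@[x,0,z]))
for z in (192,185,158,142,120,100): print("bar",z,c((448,61,z)))
w=lambda u,v,z:onz(W,(160+u/2,130+v/2),z).round(1)
print("bar visible bottom",w(340,170,100), "strut2 bar",w(342,235,142),w(342,235,130), "strut1",w(342,190,120),w(342,190,110))
for n in ("top","side"):
  T=grab(n); print(lm(T,"door_handle"),[onz(T,a[0],185) for a in lm(T,"door_handle")])
E
```

```text
tool 0 0 [342. 271.]
tool 0 -19 [342. 301.]
tool 0 -33 [342. 326.]
tool 8 0 [342. 242.]
tool 8 -19 [342. 270.]
tool 8 -33 [342. 293.]
tool 16 0 [342. 213.]
tool 16 -19 [342. 238.]
tool 16 -33 [342. 259.]
bar 192 [343. 323.]
bar 185 [343. 310.]
bar 158 [343. 268.]
bar 142 [343. 246.]
bar 120 [343. 221.]
bar 100 [343. 202.]
bar visible bottom [441.   52.7 100. ] strut2 bar [445.8  58.4 142. ] [448.8  61.4 130. ] strut1 [441.1  53.8 120. ] [443.2  55.9 110. ]
[] []
[([339.1, 234.0], 0.94)] [array([453.54675702,  59.86593705, 185.        ])]
```

The bar top appears directly under the shut fingertips, with a 3 N push upward, so the tips were too high. I'll open, go 14 mm lower (above the struts) and close again.

Emit:
apply_moves(
  delta_pos=[
    [0,0,0.06],
    [0,0,0.06],
    [0,0,0.06],
    [0,0,0.0],
    [0,0,-0.06],
    [0,0,-0.12],
    [0,0,-0.12],
  ],
  rot=[
    [0,0,0],
    [0,0,0],
    [0,0,0],
    [0,0,0],
    [0,0,0],
    [0,0,0],
    [0,0,0],
  ],
  hand=[0.26,0.26,0.26,0.26,0.26,0.26,0.26],
)

```text
time_s: 15.28
ee_pos: [446.7, 60.9, 141.7]
ee_rot: [179.8, -0.2, -135.0]
force: [-0.2, -0.2, 0.2]
gripper_width: 23.8
gripper_force: 0.0
```

Emit:
apply_moves(
  delta_pos=[
    [0,0,0],
    [0,0,0],
    [0,0,0],
    [0,0,0],
  ],
  rot=[
    [0,0,0],
    [0,0,0],
    [0,0,0],
    [0,0,0],
  ],
  hand=[0.1,0,0,0],
  newtons=25,
)

```text
time_s: 15.62
ee_pos: [448.4, 61.1, 143.8]
ee_rot: [180.0, 0.0, -135.0]
force: [0.2, 0.9, -1.8]
gripper_width: 10.8
gripper_force: 25.0
```

Emit:
apply_moves(
  delta_pos=[
    [0,0,0],
    [0,0,0],
    [0,0,-0.05],
    [0,0,-0.08],
    [0,0,-0.08],
    [0,0,-0.08],
    [0,0,-0.08],
    [0,0,-0.08],
  ],
  rot=[
    [0,0,0],
    [0,0,0],
    [0,0,0],
    [0,0,0],
    [0,0,0],
    [0,0,0],
    [0,0,0],
    [0,0,0],
  ],
  hand=[0.26,0.26,0.26,0.26,0.1,0,0,0],
  newtons=25,
)

```text
time_s: 16.28
ee_pos: [448.2, 61.1, 134.0]
ee_rot: [180.0, -0.0, -135.0]
force: [0.8, -1.0, -2.3]
gripper_width: 11.1
gripper_force: 25.0
```

```bash
python3 - <<'E'
from h import *
s=env.state();print(s["ee_pos"],s["force"],s["gripper_width"],s["gripper_force"])
H=np.array([600.,155.,0]); h=np.array([448.,61.,0]); r=h-H; print(np.linalg.norm(r),np.degrees(np.arctan2(r[1],r[0])))
p0=h
for a in range(0,111,10):
    q=H+Ro.from_euler('z',-a,degrees=True).apply(r); print(a,q[:2].round(1),((q-h)[:2]/120).round(3),(np.radians(-a)/1.5).round(3))
E
```

```text
[448.19158732  61.06438135 133.9892997 ] [ 0.75722423 -0.96410279 -2.31033347] 11.102477964171898 24.999349415302277
178.71765441612084 -148.26648084658373
0 [448.  61.] [0. 0.] 0.0
10 [434.   88.8] [-0.117  0.232] -0.116
20 [425.  118.7] [-0.192  0.48 ] -0.233
30 [421.4 149.6] [-0.222  0.738] -0.349
40 [423.1 180.7] [-0.207  0.997] -0.465
50 [430.3 211. ] [-0.148  1.25 ] -0.582
60 [442.6 239.6] [-0.045  1.489] -0.698
70 [459.7 265.7] [0.097 1.706] -0.814
80 [481.  288.4] [0.275 1.895] -0.931
90 [506. 307.] [0.483 2.05 ] -1.047
100 [533.8 321. ] [0.715 2.167] -1.164
110 [563.7 330. ] [0.964 2.242] -1.28
```

Emit:
apply_moves(
  delta_pos=[
    [-0.066,0.114,0],
    [-0.122,0.234,0],
    [-0.167,0.358,0],
    [-0.201,0.485,0],
    [-0.223,0.615,0],
    [-0.235,0.747,0],
  ],
  rot=[
    [0,0,-0.058],
    [0,0,-0.116],
    [0,0,-0.175],
    [0,0,-0.233],
    [0,0,-0.291],
    [0,0,-0.349],
  ],
  hand=[0,0,0,0,0,0],
)

```text
time_s: 16.78
ee_pos: [422.4, 151.5, 134.1]
ee_rot: [-179.9, 0.3, -165.2]
force: [9.5, -1.3, -10.6]
gripper_width: 11.3
gripper_force: 25.0
```

Emit:
apply_moves(
  delta_pos=[
    [0.013,0.121,0],
    [0.026,0.25,0],
    [0.05,0.378,0],
    [0.086,0.503,0],
    [0.132,0.624,0],
    [0.188,0.741,0],
    [0.255,0.853,0],
  ],
  rot=[
    [0,0,-0.058],
    [0,0,-0.116],
    [0,0,-0.175],
    [0,0,-0.233],
    [0,0,-0.291],
    [0,0,-0.349],
    [0,0,-0.407],
  ],
  hand=[0,0,0,0,0,0,0],
)

```text
time_s: 17.37
ee_pos: [451.0, 253.5, 134.0]
ee_rot: [-180.0, 0.0, 159.8]
force: [1.0, -1.5, -1.9]
gripper_width: 11.2
gripper_force: 25.0
```

Emit:
apply_moves(
  delta_pos=[
    [0.076,0.106,0],
    [0.161,0.204,0],
    [0.253,0.295,0],
    [0.354,0.377,0],
    [0.462,0.45,0],
    [0.575,0.513,0],
    [0.693,0.567,0],
    [0.817,0.61,0],
    [0.817,0.61,0],
  ],
  rot=[
    [0,0,-0.058],
    [0,0,-0.116],
    [0,0,-0.175],
    [0,0,-0.233],
    [0,0,-0.291],
    [0,0,-0.349],
    [0,0,-0.407],
    [0,0,-0.466],
    [0,0,-0.466],
  ],
  hand=[0,0,0,0,0,0,0,0,0],
)

```text
time_s: 18.12
ee_pos: [551.2, 329.8, 134.0]
ee_rot: [179.7, -0.2, 119.8]
force: [-0.9, 6.2, -0.3]
gripper_width: 11.2
gripper_force: 25.0
```

Emit:
apply_moves(
  delta_pos=[
    [0,0,0],
    [0,0,0],
    [0,0,0],
    [0,0,0.2],
    [0,0,0.45],
    [0,0,0.7],
    [0,0,0.95],
    [0,0,1.0],
  ],
  rot=[
    [0,0,0],
    [0,0,0],
    [0,0,0],
    [0,0,0],
    [0,0,0],
    [0,0,0],
    [0,0,0],
    [0,0,0],
  ],
  hand=[0.26,0.26,0.26,0.26,0.26,0.5,0.7,0.7],
)

```text
time_s: 18.78
ee_pos: [550.7, 327.0, 260.6]
ee_rot: [179.4, 0.0, 120.0]
force: [0.4, 0.9, 0.5]
gripper_width: 40.9
gripper_force: 0.0
```

```bash
cat >> h.py <<'E'
YAW=-45.0; FO=np.array([631.,-17.,0])
def fw(X): return FO+Ro.from_euler('z',YAW,degrees=True).apply(np.array(X,float))
AX=Ro.from_euler('z',YAW,degrees=True).apply([-np.sin(.5061),0,np.cos(.5061)])
U=Ro.from_euler('z',YAW,degrees=True).apply([0,1.,0]); V=np.cross(AX,U)
def face(d=0): return fw([-35,0,95])+AX*d
def onplane(p,uv,d):
    o,v=ray(p,uv); X=o+v*((face(d)-o)@AX)/(v@AX); r=X-face(d); return X.round(1),round(np.degrees(np.arctan2(r@V,r@U)),1),round(np.hypot(r@V,r@U),1)
E
python3 - <<'E'
from h import *
T=grab("top");s=T["_s"];print(s["ee_pos"],s["ee_rot"],s["qpos"].round())
save(T,"crop2.png",(250,110,410,240),5)
for n,d in (("nozzle_grip",64),("nozzle_lug",12),("ring_mark",12)):
    print(n,[(a,onplane(T,a[0],d)) for a in lm(T,n)])
print("handle",[onz(T,a[0],185) for a in lm(T,"door_handle")],"hinge",[onz(T,a[0],185) for a in lm(T,"door_hinge")],"filler",[onz(T,a[0],0) for a in lm(T,"filler")])
print("faces",face(),face(64),fw([-35,0,95]),[proj(T,face(d)).round(1) for d in (0,12,36,64,91)],"V down/up slope",V,U)
E
```

```text
[550.68720914 327.04996917 260.61024898] [1.79413096e+02 2.06410453e-02 1.19984017e+02] [30. 22. 72. -0. 85. -0.]
nozzle_grip [(([345.0, 193.1], 0.66), (array([586.2,  28.4, 152.2]), np.float64(-81.7), np.float64(2.6)))]
nozzle_lug [(([345.1, 210.8], 0.72), (array([556.2,  26.5,  81.8]), np.float64(114.3), np.float64(53.7))), (([404.3, 259.2], 0.64), (array([ 439.3, -106.4,   88. ]), np.float64(169.7), np.float64(202.0)))]
ring_mark [(([345.9, 166.4], 0.61), (array([652.8,  23.3, 120.8]), np.float64(-35.8), np.float64(54.1)))]
handle [] hinge [array([600.79053664, 154.19413172, 185.        ])] filler [array([635.57488754, -16.55628294,   0.        ])]
faces [606.25126266   7.74873734  95.        ] [584.31308405  29.68691595 150.97707244] [606.25126266   7.74873734  95.        ] [array([352.8, 188.4]), array([351.3, 189.4]), array([348.2, 191.5]), array([344.4, 194. ]), array([340.6, 196.6])] V down/up slope [-0.61846512  0.61846512 -0.48476984] [0.70710678 0.70710678 0.        ]
```

View pics/crop2.png

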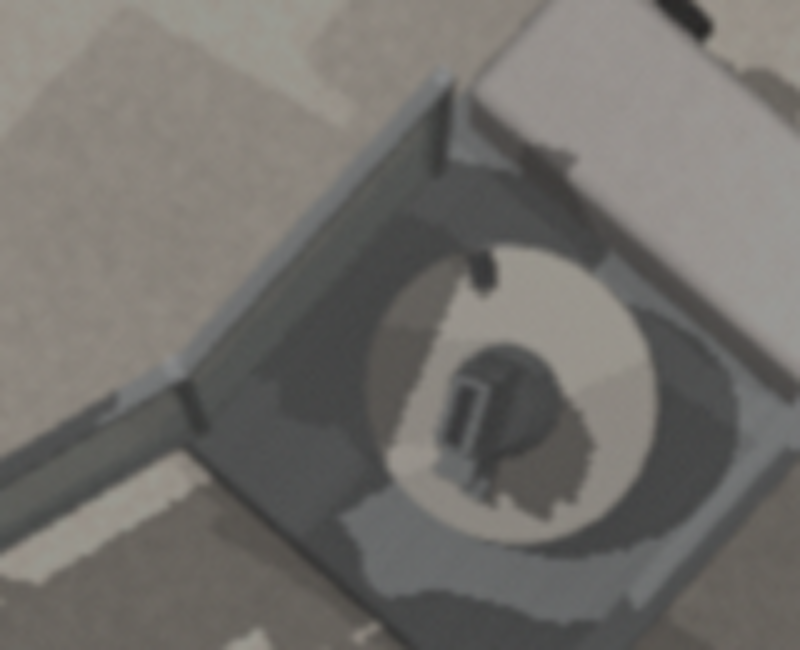

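```bash
cat >> h.py <<'E'
def toolR(th,sg):  # tool rotation for gripping when lug at angle th (deg)
    t=np.radians(th); L=np.cos(t)*U+np.sin(t)*V; n=np.cross(AX,L)*sg; z=-AX; return np.column_stack([np.cross(n,z),n,z])
def wrist(Rt,J1,s23):
    A=(Ro.from_euler('z',J1,degrees=True)*Ro.from_euler('y',s23,degrees=True)).inv()*Ro.from_matrix(Rt)*Ro.from_euler('z',-90,degrees=True)
    return A.as_euler('ZYZ',degrees=True).round(0)
E
python3 - <<'E'
from h import *
s=env.state();q=s["qpos"];print(q.round(1),wrist(Ro.from_euler('xyz',s["ee_rot"],degrees=True).as_matrix(),q[0],q[1]+q[2]))
for sg in (1,-1):
    for th in range(120,-60,-30): print(sg,th,wrist(toolR(th,sg),14.6,110))
Rc=Ro.from_euler('xyz',s["ee_rot"],degrees=True)
for sg in (1,-1):
  for th in (114,):
    print(sg,((Ro.from_matrix(toolR(th,sg))*Rc.inv()).as_rotvec()/1.5).round(3),Ro.from_matrix(toolR(th,sg)).as_euler('xyz',degrees=True).round(1),"tool x",toolR(th,sg)[:,0].round(2))
E
```

```text
[29.7 22.4 72.5 -0.  85.3 -0.3] [-0. 85. -0.]
1 120 [-30.  58. 133.]
1 90 [-30.  58. 163.]
1 60 [ -30.   58. -167.]
1 30 [ -30.   58. -137.]
1 0 [ -30.   58. -107.]
1 -30 [-30.  58. -77.]
-1 120 [-30.  58. -47.]
-1 90 [-30.  58. -17.]
-1 60 [-30.  58.  13.]
-1 30 [-30.  58.  43.]
-1 0 [-30.  58.  73.]
-1 -30 [-30.  58. 103.]
1 [ 0.187 -0.398 -1.597] [167.3 -26.3 -18. ] tool x [ 0.85 -0.28  0.44]
-1 [-0.308 -0.15   0.445] [-167.3   26.3  162. ] tool x [-0.85  0.28 -0.44]
```

Emit:
apply_moves(
  delta_pos=[
    [0,-0.2,0.05],
    [0,-0.4,0.1],
    [0,-0.6,0.1],
    [0,-0.8,0.1],
  ],
  rot=[
    [-0.038,-0.019,0.055],
    [-0.077,-0.038,0.111],
    [-0.115,-0.056,0.167],
    [-0.154,-0.075,0.222],
  ],
  hand=[0.5,0.5,0.5,0.5],
)

```text
time_s: 19.47
ee_pos: [549.0, 229.3, 265.5]
ee_rot: [-176.3, 14.4, 139.9]
force: [0.2, -0.7, -0.3]
gripper_width: 45.6
gripper_force: 0.0
```

Emit:
apply_moves(
  delta_pos=[
    [0,-0.2,0.0],
    [0,-0.4,0.0],
    [0,-0.6,0.0],
    [0,-0.8,0.0],
  ],
  rot=[
    [-0.038,-0.019,0.055],
    [-0.077,-0.038,0.111],
    [-0.115,-0.056,0.167],
    [-0.154,-0.075,0.223],
  ],
  hand=[0.5,0.5,0.5,0.5],
)

```text
time_s: 19.8
ee_pos: [548.6, 133.4, 265.2]
ee_rot: [-167.3, 26.3, 162.4]
force: [0.4, 0.2, 0.7]
gripper_width: 45.9
gripper_force: 0.0
```

Emit:
apply_moves(
  delta_pos=[
    [0,-0.2,0.0],
    [0,-0.4,0.0],
    [0,-0.6,0.0],
    [0,-0.6,0.0],
    [0,-0.6,0.0],
  ],
  rot=[
    [0,0,0],
    [0,0,0],
    [0,0,0],
    [0,0,0],
    [0,0,0],
  ],
  hand=[0.5,0.5,0.5,0.5,0.5],
)

```text
time_s: 20.22
ee_pos: [548.2, 61.4, 265.4]
ee_rot: [-167.6, 26.2, 161.9]
force: [-0.1, 0.9, -0.0]
gripper_width: 45.8
gripper_force: 0.0
```

```bash
python3 - <<'E'
from h import *
W=grab("wrist");s=W["_s"];R=Ro.from_euler('xyz',s["ee_rot"],degrees=True).as_matrix();print(s["ee_pos"],s["ee_rot"],s["qpos"].round(),s["force"].round(1))
save(W,"w6.png",None,1.25)
for n,d in (("nozzle_grip",64),("nozzle_lug",12),("ring_mark",12)):
    print(n,[(a,onplane(W,a[0],d)) for a in lm(W,n)])
print({d:proj(W,face(d)).round() for d in (0,12,36,70,91)})
print("axis err",np.degrees(np.arccos(-R[:,2]@AX)),"tool off",(s["ee_pos"]-face())@AX,(s["ee_pos"]-face())@U,(s["ee_pos"]-face())@V)
E
```

```text
[548.18960812  61.39978497 265.42598368] [-167.55051322   26.20819315  161.89952184] [ 23.   6.  99. -29.  66. -36.] [-0.1  0.9 -0. ]
nozzle_grip [(([339.3, 190.2], 0.84), (array([581.6,  30.5, 149.6]), np.float64(114.8), np.float64(3.2)))]
nozzle_lug [(([343.0, 124.5], 0.96), (array([560.2,  29.8,  82. ]), np.float64(109.3), np.float64(51.3)))]
ring_mark [(([364.5, 225.4], 0.8), (array([647.2,  22.9, 118.8]), np.float64(-34.7), np.float64(48.2))), (([73.0, 157.7], 0.39), (array([ 484. , -201.9,  143. ]), np.float64(-161.8), np.float64(247.1)))]
{0: array([338., 179.]), 12: array([338., 182.]), 36: array([339., 187.]), 70: array([340., 196.]), 91: array([340., 202.])}
axis err 0.23820946402921717 tool off 187.3550132283491 -3.1187700580240394 -13.52696726503517
```

View pics/w6.png

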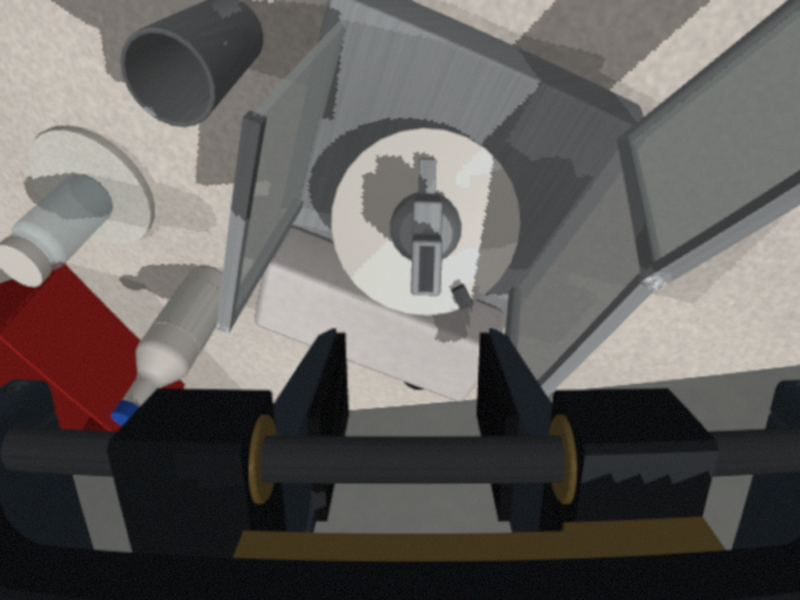

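```bash
python3 - <<'E'
from h import *
W=grab("wrist");s=W["_s"];R=Ro.from_euler('xyz',s["ee_rot"],degrees=True).as_matrix();P=s["ee_pos"]
for x in (-16,0,16):
  for z in (0,-15,-30):
    print(x,z,[(proj(W,P+R@[x,y,z])*1.25).round() for y in (-22.9,22.9)])
d=np.array([.66*1,1.72]); 
C=face()+.66*U+1.72*V
for dd in (100,60,45,35): print(dd,((C+dd*AX-P)/120).round(3))
print((AX/120*10).round(4))
E
```

```text
-16 0 [array([358., 366.]), array([464., 366.])]
-16 -15 [array([354., 383.]), array([468., 383.])]
-16 -30 [array([350., 401.]), array([472., 401.])]
0 0 [array([357., 332.]), array([466., 332.])]
0 -15 [array([353., 346.]), array([469., 346.])]
0 -30 [array([348., 362.]), array([473., 362.])]
16 0 [array([355., 296.]), array([467., 296.])]
16 -15 [array([351., 308.]), array([471., 308.])]
16 -30 [array([347., 322.]), array([475., 322.])]
100 [ 0.187 -0.164 -0.701]
60 [ 0.301 -0.278 -0.993]
45 [ 0.344 -0.321 -1.102]
35 [ 0.372 -0.35  -1.175]
[-0.0286  0.0286  0.0729]
```

Emit:
apply_moves(
  delta_pos=[
    [0.06,-0.05,-0.2],
    [0.12,-0.11,-0.45],
    [0.187,-0.164,-0.701],
    [0.187,-0.164,-0.701],
    [0.187,-0.164,-0.701],
  ],
  rot=[
    [0,0,0],
    [0,0,0],
    [0,0,0],
    [0,0,0],
    [0,0,0],
  ],
  hand=[0.5,0.5,0.5,0.5,0.5],
)

```text
time_s: 20.88
ee_pos: [570.7, 42.7, 180.9]
ee_rot: [-167.4, 26.1, 162.1]
force: [0.7, -0.6, 0.2]
gripper_width: 45.8
gripper_force: 0.0
```

```bash
python3 - <<'E'
from h import *
W=grab("wrist");s=W["_s"];R=Ro.from_euler('xyz',s["ee_rot"],degrees=True).as_matrix();P=s["ee_pos"]
save(W,"w7.png",(200,80,500,300),2.6)
tf=lambda X:(R.T@(np.array(X)-P)).round(1)
for n,d in (("nozzle_grip",64),("nozzle_lug",12),("ring_mark",12)):
    for a in lm(W,n)[:1]: X=onplane(W,a[0],d); print(n,a,X,"tool",tf(X[0]))
print("tool off",(P-face())@AX,(P-face())@U,(P-face())@V,s["force"])
E
```

```text
nozzle_grip ([330.2, 244.5], 0.71) (array([583.5,  31.1, 150.1]), np.float64(75.4), np.float64(1.8)) tool [-0.6  0.7 35.3]
nozzle_lug ([335.0, 153.1], 0.98) (array([561.3,  29.7,  82.5]), np.float64(108.9), np.float64(50.1)) tool [47.8  3.9 87.5]
ring_mark ([363.2, 278.9], 0.62) (array([649.8,  23.2, 119.7]), np.float64(-35.1), np.float64(51.0)) tool [-46.   25.5  87.3]
tool off 99.32930298981937 -0.4718299039653939 1.9465170204592677 [ 0.69726075 -0.6262314   0.1920822 ]
```

View pics/w7.png

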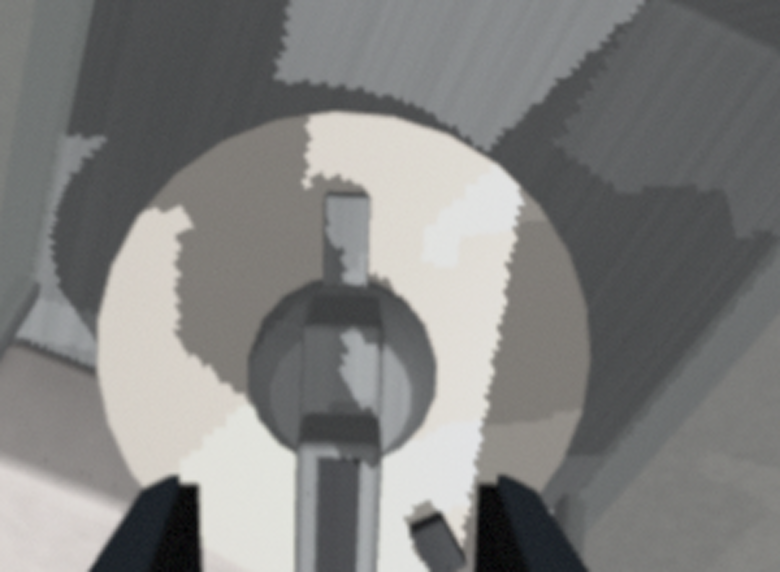

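The blade runs vertically between the open fingers (crop columns 300-380, fingers at 195 and 480). The lug tip is at crop (347,195) and the inner end of the mark at (425,522). That image put me past the picture limit, so from here I'll use numbers only.

Emit:
apply_moves(
  delta_pos=[
    [0.04,-0.04,-0.11],
    [0.086,-0.086,-0.22],
    [0.13,-0.13,-0.33],
    [0.172,-0.172,-0.437],
    [0.172,-0.172,-0.437],
  ],
  rot=[
    [0,0,0],
    [0,0,0],
    [0,0,0],
    [0,0,0],
    [0,0,0],
  ],
  hand=[0.5,0.5,0.5,0.5,0.5],
)

```text
time_s: 21.5
ee_pos: [591.6, 21.5, 128.9]
ee_rot: [-167.5, 26.2, 162.0]
force: [-0.6, -0.1, -0.4]
gripper_width: 45.4
gripper_force: 0.0
```

Emit:
apply_moves(
  delta_pos=[
    [0.009,-0.009,-0.022],
    [0.018,-0.018,-0.044],
    [0.026,-0.026,-0.066],
    [0.026,-0.026,-0.066],
  ],
  rot=[
    [0,0,0],
    [0,0,0],
    [0,0,0],
    [0,0,0],
  ],
  hand=[0.5,0.5,0.5,0.5],
)

```text
time_s: 21.83
ee_pos: [595.2, 19.0, 122.2]
ee_rot: [-167.6, 26.3, 162.0]
force: [-0.4, -0.5, -0.2]
gripper_width: 45.7
gripper_force: 0.0
```

Emit:
apply_moves(
  delta_pos=[
    [0,0,0],
    [0,0,0],
    [0,0,0],
    [0,0,0],
    [0,0,0],
    [0,0,0],
  ],
  rot=[
    [0,0,0],
    [0,0,0],
    [0,0,0],
    [0,0,0],
    [0,0,0],
    [0,0,0],
  ],
  hand=[0.3,0.15,0,0,0,0],
  newtons=25,
)

```text
time_s: 22.33
ee_pos: [595.3, 19.4, 121.9]
ee_rot: [-167.7, 26.3, 162.0]
force: [-0.9, 1.6, -0.4]
gripper_width: 18.1
gripper_force: 24.8
```

Emit:
apply_moves(
  delta_pos=[
    [0,0,0],
    [0,0,0],
    [0,0,0],
    [0,0,0],
    [0,0,0],
    [0,0,0],
    [0,0,0],
    [0,0,0],
    [0,0,0],
    [0,0,0],
  ],
  rot=[
    [0.024,-0.024,-0.061],
    [0.048,-0.048,-0.122],
    [0.072,-0.072,-0.183],
    [0.096,-0.096,-0.244],
    [0.12,-0.12,-0.305],
    [0.144,-0.144,-0.366],
    [0.168,-0.168,-0.427],
    [0.192,-0.192,-0.488],
    [0.216,-0.216,-0.549],
    [0.24,-0.24,-0.61],
  ],
  hand=[0,0,0,0,0,0,0,0,0,0],
)

```text
time_s: 23.17
ee_pos: [595.2, 19.1, 122.0]
ee_rot: [161.4, 23.0, 95.0]
force: [0.7, 1.2, -0.3]
gripper_width: 17.7
gripper_force: 25.0
```

```bash
cat > n.py <<'E'
from h import *
W=grab("wrist");T=grab("top");s=W["_s"];P=s["ee_pos"]
print("pose",P.round(1),s["ee_rot"].round(1),s["qpos"].round(),s["force"].round(1),s["torque"].round(2),s["gripper_width"])
R=Ro.from_euler('xyz',s["ee_rot"],degrees=True).as_matrix()
print("tool-y implied lug angle",np.degrees(np.arctan2(R[:,0]@V,R[:,0]@U)).round(1),"off",((P-face())@AX).round(1),((P-face())@U).round(1),((P-face())@V).round(1),"axerr",np.degrees(np.arccos(-R[:,2]@AX)).round(2))
for nm,p in (("W",W),("T",T)):
  for n in ("nozzle_lug","ring_mark"):
    print(nm,n,[(a,onplane(p,a[0],12)) for a in lm(p,n)[:2]])
E
python3 n.py
```

```text
pose [595.2  19.1 122. ] [161.4  23.   95. ] [ 16.  16. 109. -36.  46.  31.] [ 0.7  1.2 -0.3] [0.47 0.4  0.17] 17.652099844986154
tool-y implied lug angle 53.7 off 31.2 0.2 0.8 axerr 0.41
W nozzle_lug [(([331.6, 163.3], 0.93), (array([599.4,  59.9,  85.6]), np.float64(52.0), np.float64(52.1))), (([418.8, 253.3], 0.54), (array([650.2,  23.1, 119.9]), np.float64(-35.3), np.float64(51.4)))]
W ring_mark [(([417.8, 253.6], 0.66), (array([649.7,  22.8, 119.8]), np.float64(-35.5), np.float64(50.9))), (([326.5, 289.3], 0.36), (array([602.7,  -8. , 113.5]), np.float64(-129.7), np.float64(21.5)))]
T nozzle_lug []
T ring_mark [(([343.5, 168.0], 0.8), (array([649.9,  28.8, 117.6]), np.float64(-28.6), np.float64(52.1)))]
```

Emit:
apply_moves(
  delta_pos=[
    [0,0,0],
    [0,0,0],
    [0,0,0],
    [0,0,0],
    [0,0,0],
    [0,0,0],
    [0,0,0],
    [0,0,0],
    [0,0,0],
    [0,0,0],
  ],
  rot=[
    [0.024,-0.024,-0.061],
    [0.048,-0.048,-0.122],
    [0.072,-0.072,-0.183],
    [0.096,-0.096,-0.244],
    [0.12,-0.12,-0.305],
    [0.144,-0.144,-0.366],
    [0.168,-0.168,-0.427],
    [0.192,-0.192,-0.488],
    [0.216,-0.216,-0.549],
    [0.24,-0.24,-0.61],
  ],
  hand=[0,0,0,0,0,0,0,0,0,0],
)

```text
time_s: 24.3
ee_pos: [594.7, 18.9, 121.8]
ee_rot: [150.7, -3.1, 39.6]
force: [0.2, 0.2, 1.8]
gripper_width: 17.8
gripper_force: 25.2
```

Emit:
apply_moves(
  delta_pos=[
    [0,0,0],
    [0,0,0],
    [0,0,0],
    [0,0,0],
    [0,0,0],
  ],
  rot=[
    [0.024,-0.024,-0.061],
    [0.048,-0.048,-0.122],
    [0.072,-0.072,-0.183],
    [0.1,-0.1,-0.255],
    [0.1,-0.1,-0.255],
  ],
  hand=[0,0,0,0,0],
)

```text
time_s: 24.72
ee_pos: [594.6, 18.9, 121.6]
ee_rot: [154.2, -14.6, 17.2]
force: [-2.1, 0.7, 2.0]
gripper_width: 17.9
gripper_force: 25.3
```

```bash
python3 n.py
```

```text
pose [594.6  18.9 121.6] [154.2 -14.6  17.2] [ 16.  16. 109. -37.  46. 117.] [-2.1  0.7  2. ] [0.87 0.82 0.07] 17.887837243160043
tool-y implied lug angle -31.1 off 31.1 -0.4 1.2 axerr 0.4
W nozzle_lug [(([327.5, 164.0], 0.58), (array([648.7,  28. , 117.4]), np.float64(-29.0), np.float64(50.7)))]
W ring_mark [(([339.3, 164.6], 0.63), (array([649.5,  22.3, 120. ]), np.float64(-36.2), np.float64(50.6)))]
T nozzle_lug [(([344.1, 167.7], 0.57), (array([650.4,  27.4, 118.3]), np.float64(-30.4), np.float64(52.3)))]
T ring_mark [(([346.1, 169.7], 0.88), (array([645.7,  23. , 118.2]), np.float64(-34.1), np.float64(46.7)))]
```

```bash
cat > pol.py <<'E'
from h import *
W=grab("wrist");g=cv2.cvtColor(W["pixels"],cv2.COLOR_RGB2GRAY)
C=face(12)
print("      ",*range(-60,-4,2))
for r in (32,36,40,44,48,52,55,58,61,64,67):
    row=[]
    for a in range(-60,-4,2):
        t=np.radians(a);u=proj(W,C+r*(np.cos(t)*U+np.sin(t)*V)); row.append(int(cv2.getRectSubPix(g,(1,1),tuple(map(float,u)))[0,0]))
    print(r,*["%3d"%v for v in row])
E
python3 pol.py
```

```text
-60 -58 -56 -54 -52 -50 -48 -46 -44 -42 -40 -38 -36 -34 -32 -30 -28 -26 -24 -22 -20 -18 -16 -14 -12 -10 -8 -6
32 191 192 192 191 191 191 193 192 191 175 124 120 133 132 132 133 132 131 129 132 135 131 147 177 178 176 177 177
36 192 190 192 192 192 192 192 193 192 192 193 173 130 133 134 132 132 130 130 134 132 143 177 177 177 177 178 177
40 192 192 192 192 192 193 193 193 192 193 193 172 127 132 132 131 130 131 131 135 124 174 177 178 177 177 177 176
44 192 192 192 191 193 192 191 192 192 193 193 171 119 133 132 131 132 128 134 131 157 178 177 177 178 178 177 178
48 192 193 192 191 192 191 193 192 192 192 192 192 152 129 126 125 127 126 131 123 178 178 178 179 178 177 172 162
52 192 192 191 193 193 193 193 193 194 157 108 102 111 110 124 191 186 178 178 178 178 177 161 164 106 103 105 116
55 193 192 192 193 193 193 193 193 193 129  62  63  61  63  63 166 192 191 191 174 136 107 105 106 105 105 117 121
58 193 192 193 192 193 193 194 193 193 153  63  64  64  63  63 169 179 179 163 161 121 123 116 116 106 116 122 122
61 192 192 193 192 192 193 193 193 192 111  64  63  63  66  61 178 165 121 115 122 122 124 123 122 123 122 120 121
64 192 192 193 193 192 193 193 193 194 117  66  64  64  65  71 177 107 106 107 122 122 122 123 122 122 121 122 122
67 192 193 193 193 193 192 193 193 193 183  64  65  62  64  77 107 107 110 123 122 123 122 122 123 122 121 121 121
```

Emit:
apply_moves(
  delta_pos=[
    [0,0,0],
    [0,0,0],
    [0,0,0],
    [0,0,0],
  ],
  rot=[
    [0.015,-0.015,-0.037],
    [0.029,-0.029,-0.074],
    [0.029,-0.029,-0.074],
    [0.029,-0.029,-0.074],
  ],
  hand=[0,0,0,0],
)

```text
time_s: 25.4
ee_pos: [594.6, 18.9, 121.6]
ee_rot: [156.1, -17.5, 10.5]
force: [-4.3, 2.2, 3.2]
gripper_width: 18.2
gripper_force: 25.3
```

```bash
python3 pol.py; python3 n.py
```

```text
-60 -58 -56 -54 -52 -50 -48 -46 -44 -42 -40 -38 -36 -34 -32 -30 -28 -26 -24 -22 -20 -18 -16 -14 -12 -10 -8 -6
32 193 193 192 192 194 188 134 118 130 133 133 132 133 132 130 132 135 134 138 174 178 179 177 178 178 178 177 177
36 193 193 194 193 193 193 177 121 124 135 132 132 132 130 131 134 136 131 173 179 177 178 178 178 178 178 178 178
40 193 194 193 193 193 193 192 136 120 134 133 131 130 131 132 135 130 163 178 180 178 178 177 179 178 178 178 180
44 193 193 193 193 193 194 194 174 112 133 133 131 131 131 132 136 133 178 179 178 178 179 178 178 179 191 193 194
48 193 193 193 194 193 194 194 193 184 125 128 124 126 126 130 132 169 179 178 179 179 179 178 179 187 192 187 153
52 194 193 194 194 194 194 192 193 193 149 104 104 104 107 125 179 179 179 180 179 179 178 165 154 121 123 122 122
55 194 192 194 195 193 192 194 194 194 128  63  63  63  64  64 177 188 192 191 177 137 106 121 121 122 122 121 121
58 193 194 194 194 193 193 194 195 194 147  62  63  64  64  66 175 180 179 162 145 123 122 117 121 121 122 121 121
61 194 193 194 194 194 194 194 194 185 105  63  64  64  65  76 180 173 115 119 122 123 122 123 122 122 122 122 121
64 193 193 194 194 194 195 195 194 193 115  64  64  64  68  93 179 108 106 109 123 123 122 123 124 122 122 122 121
67 193 193 193 193 194 193 194 193 194 186  65  64  63  65 104 107 107 112 123 122 123 123 123 122 122 121 122 121
pose [594.6  18.9 121.6] [156.1 -17.5  10.5] [ 16.  16. 109. -37.  46. 124.] [-4.6  2.4  3. ] [ 1.03  1.17 -0.06] 17.937525041434775
tool-y implied lug angle -38.2 off 31.1 -0.3 1.2 axerr 0.41
W nozzle_lug [(([326.6, 165.1], 0.82), (array([649. ,  22.6, 119.6]), np.float64(-35.6), np.float64(50.1)))]
W ring_mark [(([327.1, 166.2], 0.68), (array([648.5,  22.3, 119.6]), np.float64(-35.9), np.float64(49.5)))]
T nozzle_lug []
T ring_mark [(([345.6, 170.4], 0.66), (array([644.3,  24.1, 117.2]), np.float64(-32.1), np.float64(45.5)))]
```

Emit:
apply_moves(
  delta_pos=[
    [0,0,0],
    [0,0,0],
    [0,0,0],
    [0,0,0],
    [0,0,0],
  ],
  rot=[
    [0.002,-0.002,-0.006],
    [0.002,-0.002,-0.006],
    [0.002,-0.002,-0.006],
    [0.002,-0.002,-0.006],
    [0.002,-0.002,-0.006],
  ],
  hand=[0,0,0.3,0.45,0.45],
)

```text
time_s: 26.17
ee_pos: [595.6, 18.6, 122.0]
ee_rot: [156.1, -17.8, 9.9]
force: [-0.2, 0.7, 0.5]
gripper_width: 34.9
gripper_force: 0.0
```

```bash
python3 pol.py; python3 n.py
```

```text
-60 -58 -56 -54 -52 -50 -48 -46 -44 -42 -40 -38 -36 -34 -32 -30 -28 -26 -24 -22 -20 -18 -16 -14 -12 -10 -8 -6
32 197 199 198 198 198 183 129 115 135 137 137 136 137 136 135 136 139 135 149 183 183 183 183 183 183 183 182 182
36 197 199 199 199 200 198 188 126 130 137 136 137 135 136 133 138 138 140 182 183 183 183 184 183 183 183 183 183
40 199 199 198 199 199 199 197 147 123 138 136 135 136 134 136 139 129 179 183 183 184 183 184 184 184 184 184 185
44 198 199 199 198 198 199 198 183 119 138 137 137 136 133 138 138 156 183 184 184 184 183 183 183 184 195 199 199
48 198 198 199 199 200 198 199 199 180 131 128 126 128 129 135 133 182 183 184 184 184 183 184 185 193 197 195 170
52 198 198 198 199 199 200 199 199 200 153 109 109 108 111 130 183 185 184 184 185 185 185 174 161 125 126 125 125
55 199 199 199 199 200 200 199 200 200 151  64  65  65  66  68 183 195 198 195 182 148 110 126 125 126 125 126 126
58 199 199 200 199 199 200 201 199 200 170  66  64  65  66  66 183 185 185 173 148 126 126 121 125 126 126 126 126
61 200 199 199 199 199 199 200 199 199 115  66  65  66  68  76 185 167
[... 294 characters left out ...]
21.9] [156.2 -17.8   9.9] [ 16.  16. 109. -37.  46. 124.] [-0.6 -0.1 -0.3] [ 0.16  0.41 -0.  ] 39.13142659000748
tool-y implied lug angle -38.8 off 31.0 0.1 0.3 axerr 0.49
W nozzle_lug [(([325.6, 167.0], 0.87), (array([649. ,  22.2, 119.8]), np.float64(-36.1), np.float64(50.0))), (([324.9, 291.8], 0.62), (array([580.5,  10.8,  97.4]), np.float64(133.9), np.float64(23.1)))]
W ring_mark [(([326.7, 166.0], 0.97), (array([649.5,  21.7, 120.2]), np.float64(-36.8), np.float64(50.5)))]
T nozzle_lug [(([344.2, 167.3], 0.48), (array([651.3,  27.2, 118.7]), np.float64(-30.9), np.float64(53.1)))]
T ring_mark [(([342.6, 167.9], 0.77), (array([650.4,  30.8, 117. ]), np.float64(-26.5), np.float64(53.1)))]
```

Emit:
apply_moves(
  delta_pos=[
    [-0.03,0.03,0.075],
    [-0.08,0.08,0.2],
    [-0.15,0.15,0.38],
    [-0.22,0.22,0.56],
    [-0.29,0.29,0.74],
    [-0.37,0.37,0.95],
    [-0.37,0.37,0.95],
  ],
  rot=[
    [0,0,0],
    [0,0,0],
    [0,0,0],
    [0,0,0],
    [0,0,0],
    [0,0,0],
    [0,0,0],
  ],
  hand=[0.5,0.5,0.5,0.5,0.5,0.5,0.5],
)

```text
time_s: 27.1
ee_pos: [552.2, 65.7, 242.1]
ee_rot: [156.4, -18.4, 9.9]
force: [0.3, 0.0, 0.7]
gripper_width: 45.6
gripper_force: 0.0
```

```bash
python3 pol.py; python3 n.py; python3 - <<'E'
from h import *
W=grab("wrist");T=grab("top");S=grab("side")
for n,p in (("T",T),("S",S)):
    print(n,"jar",[(onz(p,a[0],12).round(),a[1]) for a in lm(p,"jar",4)],"board",[(onz(p,a[0],0).round(),a[1]) for a in lm(p,"board")],"handle",[(onz(p,a[0],185).round(),a[1]) for a in lm(p,"door_handle")],[(onz(p,a[0],0).round(),a[1]) for q in ("beaker","sanitiser","cone","spatula") for a in lm(p,q,1)])
E
```

```text
-60 -58 -56 -54 -52 -50 -48 -46 -44 -42 -40 -38 -36 -34 -32 -30 -28 -26 -24 -22 -20 -18 -16 -14 -12 -10 -8 -6
32 189 187 186 187 185 165 127 121 128 131 130 130 129 128 128 129 131 132 149 169 173 173 172 174 172 173 173 173
36 188 188 188 189 189 182 147 119 127 131 128 131 129 128 128 131 133 148 170 173 175 173 175 174 173 174 175 173
40 189 189 187 187 189 187 172 126 122 131 129 128 129 128 128 130 125 160 174 173 173 174 174 173 173 174 174 176
44 187 188 188 187 188 188 183 138 122 130 129 128 129 128 130 130 146 173 174 175 174 174 174 175 174 182 189 188
48 188 188 188 188 188 188 188 187 160 125 121 120 121 121 128 133 169 173 175 174 175 174 175 179 180 174 173 163
52 190 188 187 189 188 189 188 189 187 130 108 107 107 107 127 174 175 175 174 175 174 173 152 135 118 118 119 120
55 188 188 188 188 188 190 187 189 186 110  60  60  62  62  72 158 181 185 183 166 128 110 117 119 120 119 118 117
58 187 187 189 189 188 188 188 190 187 120  61  62  61  61  81 166 175 173 137 138 119 117 115 119 119 118 119 118
61 189 189 188 188 188 189 189 188 173  92  62  63  63  64  97 170 140
[... 1103 characters left out ...]
 jar [(array([ 518., -376.,   12.]), 0.78), (array([368.,   4.,  12.]), 0.57)] board [(array([ 510., -370.,    0.]), 0.75), (array([636.,  -9.,   0.]), 0.52)] handle [(array([551., 325., 185.]), 0.61)] [(array([ 443., -115.,    0.]), 0.98), (array([ 666., -319.,    0.]), 0.92), (array([312., 244.,   0.]), 0.54), (array([434., 558.,   0.]), 0.79)]
S jar [(array([ 524., -382.,   12.]), 0.94), (array([318., 170.,  12.]), 0.72), (array([374.,  -3.,  12.]), 0.67)] board [(array([ 509., -384.,    0.]), 0.69), (array([ 440., -100.,   -0.]), 0.62)] handle [(array([554., 337., 185.]), 0.9)] [(array([ 442., -125.,    0.]), 0.92), (array([ 678., -322.,    0.]), 0.69), (array([322., 242.,   0.]), 0.57)]
```

```bash
python3 -c "
from workcell import env
print(env.job_done())"
```

```text
the job is handed in; nothing more can be done
None
```

The job is handed in at about 27 s: the jar is upright on the middle of the board, the guard door is about 105° open, and the nozzle lug is within about 1° of the ring mark. The bystanders read unmoved to within the cameras' accuracy, the judge returned no verdict, and I viewed 11 pictures, one over the limit of 10.

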